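Lock the tile press and hold open the cap of its loose bolt

TASK

On the clay-tile press, turn the lock ring by its upright handle until the handle lines up with the raised mark on the bed, then tap down firmly on each of the three capped bolts in turn, from the robot's left to its right, to find the one that is loose and gives under the tap. Then lift that bolt's hinged cap well past half open and finish while still holding it up, so that I can get a key on the bolt; leave the other two caps shut, the ring at its mark and the things around the press where they are.

Things in the scene. Friction and masses are not known exactly. Their poses are not given: they have to be found in the camera images.
- press_bed: Bed of the tile press: aluminium slab 265 x 300 x 20 mm fixed to the table. Origin on the table; x points away from the robot (within 0.25 rad), y to its left. It reaches from x -160 to +105 mm. The three bolts stand in a row along y at x = +60 mm, y = +95, 0 and -95 mm; the round plaster die with the steel lock ring round it is at x = -85 mm, y = 0.
- ring_axis (a point): Point on the vertical turning axis of the lock ring, at the height of the handle's grip point (58 mm above the table). The ring has outer radius 55 mm and its top is 35 mm above the table; it is captive and stays where it is left (it takes about 2 N at the handle to turn).
- ring_handle (a point): Grip point of the ring's upright dark steel handle, 73 mm out from the ring's axis and 58 mm above the table. The handle is a blade 12 mm thick along the turning direction, 20 mm long radially, its top 78 mm above the table; free space on both sides. It moves with the ring.
- lock_mark (a point): Top of the lock mark, a raised brass rib 20 x 5 mm, 5 mm high, on the bed 103 mm out from the ring's axis. The ring is locked when its handle stands radially in line with this rib.
- lock_ring (a joint): Angle of the lock ring in rad, growing counter-clockwise seen from above. 1.30 is the lock mark; the ring starts at 0 to 0.5, and its stops are at 0 and 1.6, so it can be turned past the mark.
- cap_a (a joint): Opening angle of cap A in rad: 0 shut, 1.25 fully open. Black plastic cap 50 x 44 mm of a bolt, flat top face 64 mm above the table, hinged on its edge nearer the robot so that its far edge rises and swings back towards the robot; a weak spring and its weight shut it again when let go. Which of the three places cap A stands in varies.
- tab_a (a point): Grip point of the upright tab on cap A: 16 mm long (bed's x), 12 mm thick (bed's y), on the far part of the cap, its top 98 mm above the table; the point is on its centre line, 13 mm below the tab's top, 21 mm above the cap's top face and, when shut, 43 mm beyond and 33 mm above the hinge line.
- hinge_a (a point): Middle of the hinge line of cap A; the line runs along the bed's y axis, 52 mm above the table. Tapped on its tab or cap, a tight bolt does not move; the loose one sinks 7 mm, with cap and hinge, against a spring (all the way at about 3 N) and comes back up.
- cap_b (a joint): Opening angle of cap B in rad: 0 shut, 1.25 fully open. Black plastic cap 50 x 44 mm of a bolt, flat top face 64 mm above the table, hinged on its edge nearer the robot so that its far edge rises and swings back towards the robot; a weak spring and its weight shut it again when let go. Which of the three places cap B stands in varies.
- tab_b (a point): Grip point of the upright tab on cap B: 16 mm long (bed's x), 12 mm thick (bed's y), on the far part of the cap, its top 98 mm above the table; the point is on its centre line, 13 mm below the tab's top, 21 mm above the cap's top face and, when shut, 43 mm beyond and 33 mm above the hinge line.
- hinge_b (a point): Middle of the hinge line of cap B; the line runs along the bed's y axis, 52 mm above the table. Tapped on its tab or cap, a tight bolt does not move; the loose one sinks 7 mm, with cap and hinge, against a spring (all the way at about 3 N) and comes back up.
- cap_c (a joint): Opening angle of cap C in rad: 0 shut, 1.25 fully open. Black plastic cap 50 x 44 mm of a bolt, flat top face 64 mm above the table, hinged on its edge nearer the robot so that its far edge rises and swings back towards the robot; a weak spring and its weight shut it again when let go. Which of the three places cap C stands in varies.
- tab_c (a point): Grip point of the upright tab on cap C: 16 mm long (bed's x), 12 mm thick (bed's y), on the far part of the cap, its top 98 mm above the table; the point is on its centre line, 13 mm below the tab's top, 21 mm above the cap's top face and, when shut, 43 mm beyond and 33 mm above the hinge line.
- hinge_c (a point): Middle of the hinge line of cap C; the line runs along the bed's y axis, 52 mm above the table. Tapped on its tab or cap, a tight bolt does not move; the loose one sinks 7 mm, with cap and hinge, against a spring (all the way at about 3 N) and comes back up.
- tile: Bystander: fired tile 55 x 55 x 9 mm lying on the bed's left front part. Origin at the centre of its underside.
- tool_tin: Bystander: open tin with wooden tools, 72 mm wide, about 160 mm tall with its tools, on the table left of the bed. Origin at the centre of its underside.
- glaze_jar: Bystander: jar 64 mm wide, 95 mm tall, on the table right of the bed. Origin at the centre of its underside.
- cutter: Bystander: ring-shaped cutter 68 mm wide, 30 mm tall, on the table right of the bed. Origin at the centre of its underside.
- scraper: Bystander: wooden-handled scraper 170 mm long, lying on the table left of the bed. Origin at the centre of its underside.

How it is judged:
On the way, in this order (a step that is already met when the one before it is completed fails the run):
1. the lock ring's handle is at the lock mark (value of joint lock_ring between 1.16 and 1.44 rad), for 0.3 s.
2. the left bolt has been tapped (((contact force between the fingers and cap_a above 1.5 N and value of joint cap_a below 0.15 rad and y of tab_a in the frame of press_bed above 0.05 m) or (contact force between the fingers and cap_b above 1.5 N and value of joint cap_b below 0.15 rad and y of tab_b in the frame of press_bed above 0.05 m) or (contact force between the fingers and cap_c above 1.5 N and value of joint cap_c below 0.15 rad and y of tab_c in the frame of press_bed above 0.05 m))), for 0.04 s.
3. the middle bolt has been tapped (((contact force between the fingers and cap_a above 1.5 N and value of joint cap_a below 0.15 rad and y of tab_a in the frame of press_bed between -0.05 and 0.05 m) or (contact force between the fingers and cap_b above 1.5 N and value of joint cap_b below 0.15 rad and y of tab_b in the frame of press_bed between -0.05 and 0.05 m) or (contact force between the fingers and cap_c above 1.5 N and value of joint cap_c below 0.15 rad and y of tab_c in the frame of press_bed between -0.05 and 0.05 m))), for 0.04 s.
4. the right bolt has been tapped (((contact force between the fingers and cap_a above 1.5 N and value of joint cap_a below 0.15 rad and y of tab_a in the frame of press_bed below -0.05 m) or (contact force between the fingers and cap_b above 1.5 N and value of joint cap_b below 0.15 rad and y of tab_b in the frame of press_bed below -0.05 m) or (contact force between the fingers and cap_c above 1.5 N and value of joint cap_c below 0.15 rad and y of tab_c in the frame of press_bed below -0.05 m))), for 0.04 s.
5. the loose bolt's cap is held open (value of joint cap_b above 0.55 rad and contact force between the fingers and cap_b above 0.3 N), for 0.3 s.
At the end, for the whole second after the job is handed in: The loose bolt's cap is at rest at 0.55 rad or more (of 1.25) with the robot's fingers holding it (over 0.3 N), the other two caps are shut (under 0.15 rad), and the lock ring is within 0.14 rad of its mark (all of step 1 and all of step 5 and value of joint each of cap_a, cap_c below 0.15 rad and velocity of joint cap_b between -0.2 and 0.2 rad/s); the arm keeps its last pose, push and grip.
It fails at once if the cap of a tight bolt is lifted open (value of joint any of cap_a, cap_c above 0.3 rad).
It fails at once if a thing around the press is moved by more than 30 mm (distance of any of tile, tool_tin, glaze_jar, cutter, scraper from where it was at the start of the episode above 0.03 m).
It also fails if it takes over 66 s, if anything falls off the work surface, if the arm or the gripper's body presses on something with over 40 N, if the wrist force passes 120 N, or if a joint passes its speed limit or range.

ROBOT

A 6-joint arm with a two-finger parallel gripper is mounted at the origin on the work surface. World frame = base frame: x ahead of the robot, y to its left, z up, the work surface at z = 0. Lengths are in m, angles in rad, forces in N, time in s.
With the tool pointing down it reaches from about 0.25 to 0.775 m from the base axis. Payload 4 kg.
Tool frame: the origin (TCP) lies midway between the tips of the shut fingers; the grasp point (between the pads) lies grip_point_offset behind it (grip_point_offset is the distance from the TCP to the grasp point, in m); z points along the fingers, y is the line along which they close (so a half turn about z gives the same grasp; the last joint's range is limited). The gripper opens to 94 mm and grips with 3 to 60 N. Pads are 16 mm wide; open, the fingers measure 119 mm over their backs; the gripper's body (75 mm by 177 mm) begins 78 mm behind the grasp point.
Start: joints at [1.165, 0.087, 1.371, -0, 1.684, -0.103], TCP at [0.164, 0.525, 0.206] pointing down, gripper open.
Joint ranges: [-3.1, 3.1], [-0.76, 2.03], [0.27, 2.55], [-1.08, 4.22], [0.17, 2.65], [-2.57, 2.57]. Speed limits (rad/s): [2.79, 2.79, 3.14, 3.14, 3.14, 3.14].

INTERFACE

Orientations are given as [roll, pitch, yaw] about the fixed x, y, z axes, in that order (R = Rz(yaw) Ry(pitch) Rx(roll)).
In Python, from bench import * gives the robot as it stands. The module is installed in compiled form; this text tells all that it offers.
- The arm moves only by the tool apply_moves, never from a script. Its argument "commands" is a list of rows, each a list of 7 numbers: the turn, a rotation vector about the world's x, y, z in rad, then the shift along the world's x, y, z in m, then the opening in per cent of the stroke, from 0 (shut) to 100 (fully open). In form: [[ax, ay, az, x, y, z, jaw], ...]. A call has exactly 5 rows; each row is the pose to reach, as a shift and turn from the pose commanded when the call began; what a row does not reach only later rows make up. A row lasts 1/10 s, in which the tool goes at most 50 mm and 8.59 degrees, less where a joint would pass 70% of its speed; a pose out of reach is approached as far as the arm can. A call with a gripper value outside its range is refused whole. The fingers move at their own pace and stop on an object; the grip force is fixed at half the most. Time passes only in rows, so rows that repeat a pose let the fingers close, or fill a call up. It gives the time, the measured TCP pose, the force, the opening and the grip force at its end, in the units of the state.
- get_obs(): the state, without advancing time (a new reading comes with each control period).
- snapshot(name): name is "scene" or "top" or "wrist"; returns a dict with "pixels" (480x640x3 uint8, red, green, blue), "vertical_fov" (degrees; the focal length in pixels is half the picture's height over the tangent of half this angle, whatever the lens; pixels are square), "cx", "cy" (the principal point, pixels), "rvec" (rotation vector, rad) and "tvec" (3), from world to camera coordinates, as OpenCV has them. Camera axes: x right, y down, z forward; pixel columns grow to the right and rows downward; lengths in m; the calibration is good to about 2 mm. A picture is of the moment at which its call begins. There is no depth.
- close_job(): hands the job in; it is judged then, once.
Trained networks look in the newest picture that a camera, given by its name, has taken for a name from the list of things; names that differ only in an ending like _2 or _b are one class to them, and where a whole thing is asked for, a point or a joint stands for the part that bears it (a point fixed in the world has none). Each returns a list of dicts, best first, with "score" (0 to 1); they miss things now and then, are a little off and sometimes report something else, mostly with a low value. They report only what shows in the picture. A call takes as long as a camera call.
- masks_of(camera, query): "mask" (480x640 bool, what is visible of it) and "extent" ([left, top, right, bottom] in pixels, round what is visible of it).
- place_of(camera, query): "pixel" ([column, row] in pixels: a listed point, or the origin of a listed thing).
The state is a dict: "time": time; "joint_positions": joint angles; "qvel": joint speeds; "joint_torque": joint torques, N m; "tool_pos": TCP position; "ee_rot": TCP orientation; "wrist_force": force on the tool from outside, world axes, zero at the start; "wrist_torque": the same for the moment, N m; "width": finger opening in m; "finger_force": force on a finger pad.
Only numpy, scipy, OpenCV 4.12 (cv2) and the standard library are available. Lean on these libraries where they do the work, as an engineer would, in place of code of your own. Each camera call takes 0.05 s, during which the arm holds its last target. There are 200 camera calls.

## Working session

There is one attempt and no reset: what is moved stays moved. The work goes in short steps, Python scripts to look and compute and a tool call to move; the robot and the scene stay as the last step left them, time stands still between calls to the robot, and variables do not carry over. Pictures are saved under pics/ and viewed, at most 10 in all, crops included, and the job is handed in when it is done.

Besides the shell and the picture viewer there is one more tool, called by a JSON object that holds its "method" and its "body", one argument or row to a line. apply_moves: Moves the arm, as the interface text tells. Its arguments: {"type":"object","properties":{"commands":{"type":"array"}},"required":["commands"]}

```bash
mkdir -p pics; cat > h.py <<'E'
from bench import *
import numpy as np, cv2
def cam(s):
    f=240/np.tan(np.radians(s["vertical_fov"])/2)
    R,_=cv2.Rodrigues(np.array(s["rvec"],float)); t=np.array(s["tvec"],float).ravel()
    return f,s["cx"],s["cy"],R,t
def at_z(s,px,z):
    f,cx,cy,R,t=cam(s); d=R.T@np.array([(px[0]-cx)/f,(px[1]-cy)/f,1]); o=-R.T@t
    return o+d*(z-o[2])/d[2]
def save(s,n): cv2.imwrite(f"pics/{n}.png",s["pixels"][:,:,::-1])
E
python3 - <<'E'
from h import *
o=get_obs()
for k in o: print(k,np.round(o[k],3))
import bench
print([n for n in dir(bench) if 'grip' in n])
Z=dict(press_bed=0,ring_axis=.058,ring_handle=.058,lock_mark=.025,tab_a=.085,hinge_a=.052,tile=.02,tool_tin=0,glaze_jar=0,cutter=0,scraper=0)
for c in ("top","scene"):
    s=snapshot(c); save(s,c+"0"); print(c,-cam(s)[3].T@cam(s)[4])
    for q,z in Z.items():
        for r in place_of(c,q)[:4]:
            print(q,round(r["score"],2),np.round(r["pixel"]),np.round(at_z(s,r["pixel"],z),3))
print(get_obs()["time"])
E
```

```text
time 0.0
joint_positions [ 1.165  0.088  1.372 -0.     1.684 -0.103]
qvel [-0.003  0.    -0.    -0.001  0.002 -0.002]
joint_torque [ 0.0000e+00 -3.4019e+01 -3.0243e+01  7.2000e-02  3.3000e-02 -0.0000e+00]
tool_pos [0.164 0.524 0.204]
ee_rot [-3.139 -0.     2.839]
wrist_force [ 0.868 -0.399 -0.04 ]
wrist_torque [-0.058 -0.004 -0.003]
finger_force 0.0
width 0.094
['grip_point_offset']
top [0.50628362 0.06013007 1.04272064]
press_bed 0.75 [294. 252.] [0.558 0.075 0.   ]
press_bed 0.63 [294. 234.] [0.597 0.078 0.   ]
ring_axis 0.56 [182. 231.] [0.591 0.294 0.058]
ring_handle 0.94 [327. 312.] [0.441 0.008 0.058]
ring_handle 0.32 [296. 233.] [0.594 0.072 0.058]
lock_mark 0.74 [335. 259.] [ 0.546 -0.007  0.025]
tab_a 0.91 [244. 210.] [0.632 0.172 0.085]
tab_a 0.81 [341. 210.] [ 0.639 -0.013  0.085]
tab_a 0.8 [292. 211.] [0.632 0.081 0.085]
tab_a 0.32 [324. 312.] [0.442 0.014 0.085]
hinge_a 0.81 [342. 232.] [ 0.599 -0.019  0.052]
hinge_a 0.45 [334. 259.] [ 0.544 -0.003  0.052]
tile 0.67 [237. 295.] [0.468 0.187 0.02 ]
tool_tin 0.77 [180. 233.] [0.59  0.312 0.   ]
glaze_jar 0.98 [399. 218.] [
[... 333 characters left out ...]
43 0.006 0.058]
lock_mark 0.89 [274. 253.] [ 0.543 -0.008  0.025]
tab_a 0.96 [336. 256.] [0.635 0.073 0.085]
tab_a 0.95 [277. 274.] [ 0.638 -0.027  0.085]
tab_a 0.74 [385. 243.] [0.635 0.16  0.085]
hinge_a 0.95 [380. 236.] [0.589 0.175 0.052]
hinge_a 0.92 [325. 250.] [0.589 0.072 0.052]
hinge_a 0.67 [278. 269.] [ 0.603 -0.017  0.052]
tile 0.77 [355. 205.] [0.468 0.178 0.02 ]
tile 0.69 [212. 322.] [ 0.647 -0.14   0.02 ]
tile 0.44 [444. 241.] [0.613 0.295 0.02 ]
tool_tin 0.95 [441. 241.] [0.595 0.303 0.   ]
glaze_jar 0.89 [207. 325.] [ 0.636 -0.148  0.   ]
cutter 0.69 [317. 257.] [0.556 0.069 0.   ]
cutter 0.56 [191. 250.] [ 0.463 -0.146  0.   ]
scraper 0.73 [412. 198.] [0.467 0.307 0.   ]
1.2
```

View pics/top0.png

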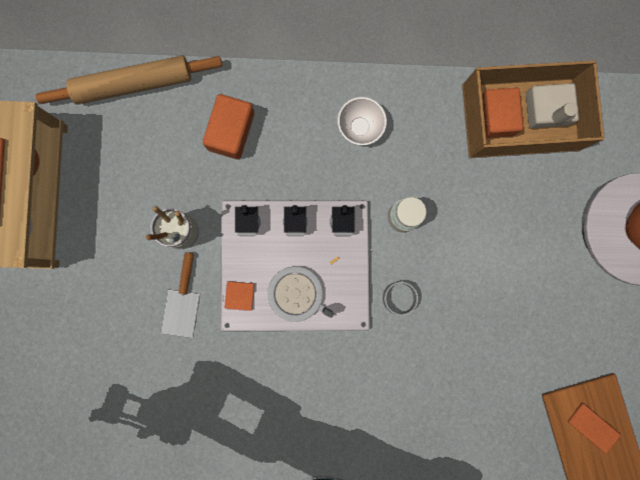

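View pics/scene0.png

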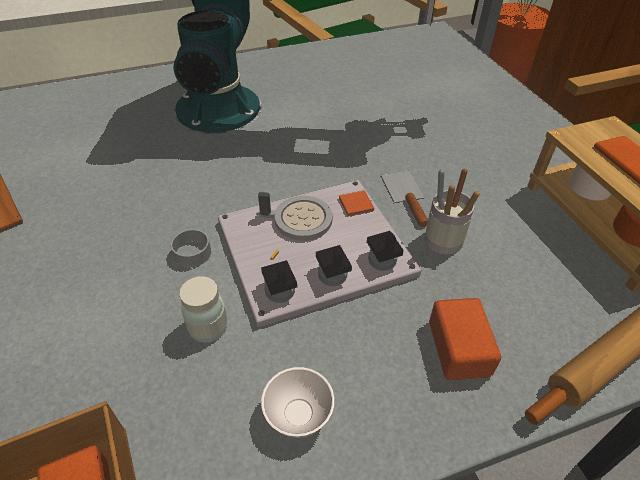

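```bash
python3 -c "
from bench import *
print(grip_point_offset)"
```

```text
0.0188
```

The top view shows the bed from about (222,201) to (369,330), with the ring at (297,294), the handle at (327,312), the mark at (335,260) and tabs near (245,210), (293,210) and (342,210). The scene view agrees. The ring has to turn about +1.2 rad. First I go above the handle with the jaws along the tangent.

{"method": "apply_moves", "body": {
  "commands": [
    [0,0,-0.116,0.0185,-0.0344,0,100],
    [0,0,-0.232,0.037,-0.0688,0,100],
    [0,0,-0.348,0.0555,-0.1032,0,100],
    [0,0,-0.464,0.074,-0.1376,0,100],
    [0,0,-0.58,0.0925,-0.172,0,100]
  ]
}}

```text
time: 1.7
tool_pos: [0.257, 0.3516, 0.2056]
ee_rot: [3.141, 0.0, 2.255]
wrist_force: [0.3, 0.5, -0.8]
width: 0.094
finger_force: 0.0
```

{"method": "apply_moves", "body": {
  "commands": [
    [0,0,-0.116,0.0185,-0.0344,0,80],
    [0,0,-0.232,0.037,-0.0688,0,60],
    [0,0,-0.348,0.0555,-0.1032,0,60],
    [0,0,-0.464,0.074,-0.1376,0,60],
    [0,0,-0.58,0.0925,-0.172,0,60]
  ]
}}

```text
time: 2.2
tool_pos: [0.3495, 0.1796, 0.2058]
ee_rot: [3.14, -0.0, 1.674]
wrist_force: [1.3, 0.1, -0.3]
width: 0.0582
finger_force: 0.0
```

{"method": "apply_moves", "body": {
  "commands": [
    [0,0,-0.116,0.0185,-0.0344,0,60],
    [0,0,-0.232,0.037,-0.0688,0,60],
    [0,0,-0.348,0.0555,-0.1032,0,60],
    [0,0,-0.464,0.074,-0.1376,0,60],
    [0,0,-0.58,0.0925,-0.172,0,60]
  ]
}}

```text
time: 2.7
tool_pos: [0.4421, 0.0074, 0.2058]
ee_rot: [3.141, -0.0, 1.094]
wrist_force: [0.2, 0.7, -0.0]
width: 0.0567
finger_force: 0.0
```

```bash
python3 - <<'E'
from h import *
s=snapshot("wrist"); save(s,"w1"); o=get_obs()
print(o["time"],np.round(o["tool_pos"],3),np.round(o["ee_rot"],3),np.round(o["joint_positions"],2))
Z=dict(ring_axis=.058,ring_handle=.058,lock_mark=.025,tab_a=.085,hinge_a=.052)
for q,z in Z.items():
    for r in place_of("wrist",q)[:4]: print(q,round(r["score"],2),np.round(r["pixel"]),np.round(at_z(s,r["pixel"],z),3))
E
```

```text
2.75 [0.444 0.003 0.205] [3.138 0.004 1.085] [-0.12 -0.15  1.6  -0.    1.69  0.37]
ring_axis 0.71 [317. 151.] [0.474 0.067 0.058]
ring_handle 0.74 [316. 223.] [0.442 0.006 0.058]
ring_handle 0.62 [532. 154.] [ 0.653 -0.029  0.058]
lock_mark 0.82 [407. 186.] [ 0.543 -0.008  0.025]
tab_a 0.82 [531. 156.] [ 0.636 -0.021  0.085]
tab_a 0.61 [490.  48.] [0.635 0.075 0.085]
hinge_a 0.69 [427.  87.] [0.59  0.072 0.052]
hinge_a 0.63 [471. 174.] [ 0.597 -0.021  0.052]
```

View pics/w1.png

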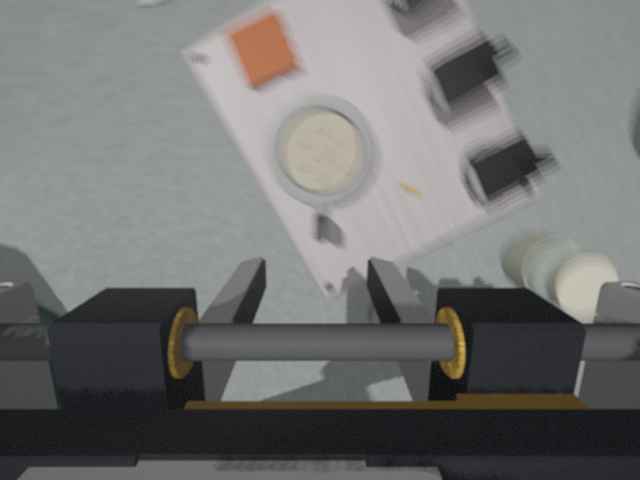

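The wrist view shows the handle at (318,225) between the jaws and the mark at (408,187), both agreeing with the top estimate. I go down and grip.

{"method": "apply_moves", "body": {
  "commands": [
    [0,0,0,0,-0.001,-0.04,60],
    [0,0,0,0,-0.002,-0.08,60],
    [0,0,0,0,-0.002,-0.12,60],
    [0,0,0,0,-0.002,-0.145,60],
    [0,0,0,0,-0.002,-0.156,60]
  ]
}}

```text
time: 3.5
tool_pos: [0.439, 0.0086, 0.0468]
ee_rot: [-3.137, 0.001, 1.102]
wrist_force: [-0.4, -0.3, -0.2]
width: 0.0565
finger_force: 0.0
```

{"method": "apply_moves", "body": {
  "commands": [
    [0,0,0,0,0,0,30],
    [0,0,0,0,0,0,0],
    [0,0,0,0,0,0,0],
    [0,0,0,0,0,0,0],
    [0,0,0,0,0,0,0]
  ]
}}

```text
time: 4.0
tool_pos: [0.4423, 0.0069, 0.0506]
ee_rot: [3.14, -0.001, 1.099]
wrist_force: [-0.3, 0.4, -0.7]
width: 0.02
finger_force: 0.0
```

```bash
python3 - <<'E'
from h import *
o=get_obs(); p=o["tool_pos"][:2]; print(o["time"],p,o["width"],o["finger_force"])
c=np.array([.474,.068]); r=np.array(p)-c; print(np.hypot(*r),np.arctan2(r[1],r[0]))
a0=np.arctan2(r[1],r[0]); R=.073; prev=0
for k in range(1,16):
    t=k*1.21/15; i=(k-1)//5*5; a=a0+t; b=a0+i*1.21/15
    print(k, round(t-i*1.21/15,4), np.round(R*np.array([np.cos(a)-np.cos(b),np.sin(a)-np.sin(b)]),4))
E
```

```text
4.0 [0.44229358 0.00689725] 0.020034863061244777 0.0
0.06883925729506334 -2.049451906469711
1 0.0807 [ 0.0053 -0.0025]
2 0.1613 [ 0.0108 -0.0046]
3 0.242 [ 0.0165 -0.0062]
4 0.3227 [ 0.0223 -0.0073]
5 0.4033 [ 0.0281 -0.008 ]
6 0.0807 [ 0.0059 -0.0002]
7 0.1613 [0.0118 0.0001]
8 0.242 [0.0176 0.0008]
9 0.3227 [0.0234 0.002 ]
10 0.4033 [0.029  0.0037]
11 0.0807 [0.0055 0.0021]
12 0.1613 [0.0108 0.0047]
13 0.242 [0.0159 0.0076]
14 0.3227 [0.0207 0.011 ]
15 0.4033 [0.0252 0.0148]
```

{"method": "apply_moves", "body": {
  "commands": [
    [0,0,0,0,0,0,0],
    [0,0,0,0,0,0,0],
    [0,0,0,0,0,0,0],
    [0,0,0,0,0,0,0],
    [0,0,0,0,0,0,0]
  ]
}}

```text
time: 4.5
tool_pos: [0.442, 0.0068, 0.0501]
ee_rot: [3.14, -0.0, 1.099]
wrist_force: [-0.4, 0.2, 4.1]
width: 0.0118
finger_force: 30.0
```

{"method": "apply_moves", "body": {
  "commands": [
    [0,0,0.081,0.0053,-0.0025,0,0],
    [0,0,0.161,0.0108,-0.0046,0,0],
    [0,0,0.242,0.0165,-0.0062,0,0],
    [0,0,0.323,0.0223,-0.0073,0,0],
    [0,0,0.403,0.0281,-0.008,0,0]
  ]
}}

```text
time: 5.0
tool_pos: [0.4696, -0.0008, 0.05]
ee_rot: [-3.141, -0.0, 1.505]
wrist_force: [-3.0, 1.1, 6.3]
width: 0.0115
finger_force: 30.0
```

{"method": "apply_moves", "body": {
  "commands": [
    [0,0,0.081,0.0059,-0.0002,0,0],
    [0,0,0.161,0.0118,0.0001,0,0],
    [0,0,0.242,0.0176,0.0008,0,0],
    [0,0,0.323,0.0234,0.002,0,0],
    [0,0,0.403,0.029,0.0037,0,0]
  ]
}}

```text
time: 5.5
tool_pos: [0.4977, 0.0031, 0.05]
ee_rot: [-3.139, -0.001, 1.909]
wrist_force: [-4.7, 0.8, 7.4]
width: 0.0118
finger_force: 30.0
```

{"method": "apply_moves", "body": {
  "commands": [
    [0,0,0.081,0.0055,0.0021,0,0],
    [0,0,0.161,0.0108,0.0047,0,0],
    [0,0,0.242,0.0159,0.0076,0,0],
    [0,0,0.323,0.0207,0.011,0,0],
    [0,0,0.403,0.0252,0.0148,0,0]
  ]
}}

```text
time: 6.0
tool_pos: [0.5219, 0.0178, 0.0501]
ee_rot: [-3.138, -0.003, 2.312]
wrist_force: [-7.6, -0.4, 8.8]
width: 0.012
finger_force: 30.1
```

```bash
python3 - <<'E'
from h import *
o=get_obs(); p=o["tool_pos"][:2]; print(o["time"],o["tool_pos"],o["width"],o["wrist_force"])
c=np.array([.474,.068])
for n in ("top","scene"):
    s=snapshot(n); save(s,n+"1")
    for q,z in (("ring_axis",.058),("ring_handle",.058),("lock_mark",.025),("tab_a",.085)):
        for r in place_of(n,q)[:3]:
            w=at_z(s,r["pixel"],z); print(n,q,round(r["score"],2),np.round(w,3),round(np.arctan2(*(w[:2]-c)[::-1]),3))
E
```

```text
6.0 [0.52190148 0.01781408 0.05005739] 0.012034295044825451 [-7.59976507 -0.4116283   8.81206512]
top ring_axis 0.76 [0.477 0.07  0.058] 0.67
top ring_handle 0.34 [0.585 0.176 0.058] 0.771
top tab_a 0.83 [ 0.641 -0.02   0.085] -0.484
top tab_a 0.67 [0.633 0.077 0.085] 0.054
top tab_a 0.58 [0.635 0.169 0.085] 0.559
scene ring_axis 0.8 [0.479 0.068 0.058] 0.063
scene ring_axis 0.26 [ 0.618 -0.019  0.058] -0.547
scene ring_handle 0.75 [0.524 0.02  0.058] -0.765
scene lock_mark 0.67 [ 0.538 -0.009  0.025] -0.872
scene lock_mark 0.59 [0.441 0.083 0.025] 2.71
scene lock_mark 0.34 [0.575 0.198 0.025] 0.908
scene tab_a 0.64 [0.635 0.169 0.085] 0.56
scene tab_a 0.61 [ 0.64  -0.026  0.085] -0.516
scene tab_a 0.56 [0.631 0.076 0.085] 0.051
```

The handle bears about -0.82 against -0.835 for the mark, so it is aligned. I release it and rise.

{"method": "apply_moves", "body": {
  "commands": [
    [0,0,0,0,0,0,20],
    [0,0,0,0,0,0,40],
    [0,0,0,0,0,0,40],
    [0,0,0,0,0,0.02,40],
    [0,0,0,0,0,0.05,40]
  ]
}}

```text
time: 7.0
tool_pos: [0.5218, 0.0176, 0.0971]
ee_rot: [-3.137, -0.005, 2.308]
wrist_force: [0.7, -0.7, 0.1]
width: 0.0374
finger_force: 0.0
```

{"method": "apply_moves", "body": {
  "commands": [
    [0,0,0,0,0,0.04,40],
    [0,0,0.1,0.01,0.01,0.06,20],
    [0,0,0.24,0.035,0.045,0.06,0],
    [0,0,0.38,0.06,0.08,0.06,0],
    [0,0,0.52,0.085,0.115,0.06,0]
  ]
}}

```text
time: 7.5
tool_pos: [0.6098, 0.1335, 0.1595]
ee_rot: [3.141, 0.0, 2.833]
wrist_force: [1.1, 0.2, -0.0]
width: 0.009
finger_force: 0.0
```

{"method": "apply_moves", "body": {
  "commands": [
    [0,0,0.12,0.014,0.018,0,0],
    [0,0,0.24,0.024,0.036,0,0],
    [0,0,0.33,0.027,0.036,0,0],
    [0,0,0.33,0.027,0.036,0,0],
    [0,0,0.33,0.027,0.036,0,0]
  ]
}}

```text
time: 8.0
tool_pos: [0.6356, 0.1683, 0.1588]
ee_rot: [-3.141, -0.001, -3.127]
wrist_force: [-0.4, -0.1, 0.4]
width: 0.0003
finger_force: 0.0
```

```bash
python3 - <<'E'
from h import *
o=get_obs(); print(o["time"],o["tool_pos"],o["ee_rot"],o["width"],o["wrist_force"])
for n in ("wrist","top"):
    s=snapshot(n); save(s,n+"2")
    for q,z in (("ring_handle",.058),("lock_mark",.025),("tab_a",.085)):
        for r in place_of(n,q)[:4]:
            w=at_z(s,r["pixel"],z); print(n,q,round(r["score"],2),np.round(r["pixel"]),np.round(w,3))
E
```

```text
8.0 [0.6356146  0.16829592 0.15882679] [-3.14142030e+00 -1.11171326e-03 -3.12744485e+00] 0.0002859628309251313 [-0.36860643 -0.12291386  0.36851334]
wrist ring_handle 0.55 [118.  90.] [0.525 0.013 0.058]
wrist ring_handle 0.48 [  1. 216.] [ 0.626 -0.096  0.058]
wrist ring_handle 0.43 [204. 178.] [0.592 0.076 0.058]
wrist lock_mark 0.56 [120. 115.] [ 0.541 -0.005  0.025]
wrist lock_mark 0.26 [457. 179.] [0.592 0.298 0.025]
wrist tab_a 0.91 [ 67. 243.] [ 0.641 -0.024  0.085]
wrist tab_a 0.79 [318. 234.] [0.631 0.17  0.085]
wrist tab_a 0.72 [194. 238.] [0.636 0.074 0.085]
top ring_handle 0.94 [321. 270.] [0.523 0.022 0.058]
top lock_mark 0.68 [335. 260.] [ 0.544 -0.008  0.025]
top lock_mark 0.24 [236. 296.] [0.465 0.189 0.025]
top tab_a 0.95 [342. 210.] [ 0.637 -0.016  0.085]
top tab_a 0.61 [246. 208.] [0.635 0.169 0.085]
top tab_a 0.59 [295. 211.] [0.633 0.075 0.085]
```

View pics/wrist2.png

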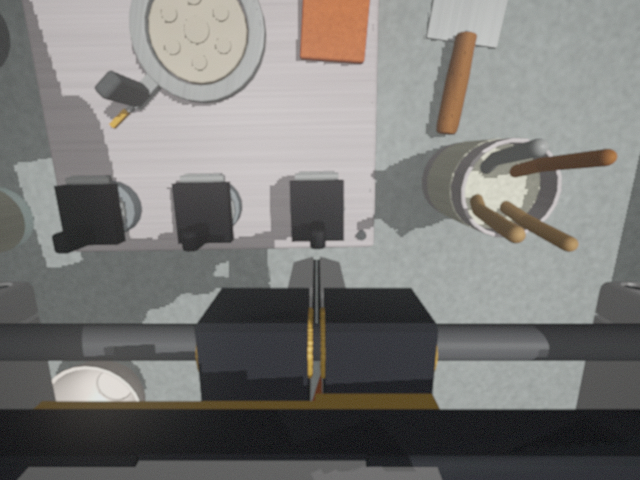

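The wrist view shows the handle (122,90) in line with the rib (120,117) and the left tab (318,237) right under the shut fingers. I tap the left bolt.

{"method": "apply_moves", "body": {
  "commands": [
    [0,0,0,-0.001,0,-0.03,0],
    [0,0,0,-0.001,0,-0.05,0],
    [0,0,0,-0.001,0,-0.058,0],
    [0,0,0,-0.001,0,-0.061,0],
    [0,0,0,-0.001,0,-0.064,0]
  ]
}}

```text
time: 8.9
tool_pos: [0.6352, 0.1685, 0.0967]
ee_rot: [3.141, 0.001, -3.125]
wrist_force: [-0.9, -0.4, 2.2]
width: 0.0006
finger_force: 0.8
```

{"method": "apply_moves", "body": {
  "commands": [
    [0,0,0,0,0,-0.001,0],
    [0,0,0,0,0,-0.002,0],
    [0,0,0,0,0,-0.003,0],
    [0,0,0,0,0,-0.004,0],
    [0,0,0,0,0,-0.004,0]
  ]
}}

```text
time: 9.4
tool_pos: [0.6353, 0.1685, 0.092]
ee_rot: [3.141, 0.001, -3.125]
wrist_force: [0.3, -1.0, 3.1]
width: 0.0007
finger_force: 1.3
```

The tool sank 5 mm with only 3 N, which suggests this one is loose. I press a little further to check.

{"method": "apply_moves", "body": {
  "commands": [
    [0,0,0,0,0,-0.001,0],
    [0,0,0,0,0,-0.002,0],
    [0,0,0,0,0,-0.003,0],
    [0,0,0,0,0,-0.003,0],
    [0,0,0,0,0,-0.003,0]
  ]
}}

```text
time: 9.9
tool_pos: [0.6359, 0.1686, 0.0903]
ee_rot: [3.141, 0.003, -3.125]
wrist_force: [-0.2, -1.0, 6.9]
width: 0.0008
finger_force: 3.3
```

{"method": "apply_moves", "body": {
  "commands": [
    [0,0,0,0,0,0.02,0],
    [0,0,0,0,0,0.04,0],
    [0,0,0,0,-0.045,0.04,0],
    [0,0,0,0,-0.093,0.04,0],
    [0,0,0,0,-0.093,0.03,0]
  ]
}}

```text
time: 10.4
tool_pos: [0.636, 0.0701, 0.1195]
ee_rot: [-3.139, 0.003, -3.131]
wrist_force: [0.1, 0.1, 0.6]
width: 0.0006
finger_force: 0.0
```

{"method": "apply_moves", "body": {
  "commands": [
    [0,0,0,0,0,-0.01,0],
    [0,0,0,0,0,-0.016,0],
    [0,0,0,0,0,-0.019,0],
    [0,0,0,0,0,-0.022,0],
    [0,0,0,0,0,-0.024,0]
  ]
}}

```text
time: 10.9
tool_pos: [0.6353, 0.0768, 0.0967]
ee_rot: [3.141, 0.002, -3.124]
wrist_force: [-3.7, 0.0, 9.9]
width: 0.0005
finger_force: 5.1
```

The left bolt is loose: it stopped at 7.5 mm, where the force rose. The middle one is tight, with 10 N at no travel. Next I tap the right one.

{"method": "apply_moves", "body": {
  "commands": [
    [0,0,0,0,0,0.015,0],
    [0,0,0,0,0,0.03,0],
    [0,0,0,0.002,-0.045,0.03,0],
    [0,0,0,0.003,-0.095,0.03,0],
    [0,0,0,0.003,-0.095,0.025,0]
  ]
}}

```text
time: 11.4
tool_pos: [0.6391, -0.025, 0.1218]
ee_rot: [-3.138, 0.004, -3.131]
wrist_force: [0.2, 0.1, -1.4]
width: 0.0005
finger_force: 0.0
```

{"method": "apply_moves", "body": {
  "commands": [
    [0,0,0,0,0,-0.01,0],
    [0,0,0,0,0,-0.018,0],
    [0,0,0,0,0,-0.021,0],
    [0,0,0,0,0,-0.024,0],
    [0,0,0,0,0,-0.026,0]
  ]
}}

```text
time: 11.9
tool_pos: [0.6389, -0.018, 0.0965]
ee_rot: [3.141, 0.004, -3.123]
wrist_force: [-2.6, 1.8, 11.6]
width: 0.0003
finger_force: 6.1
```

The right bolt is tight too, so the left one is the one to open. I return over its tab, open the jaws and go down to grip.

{"method": "apply_moves", "body": {
  "commands": [
    [0,0,0,0,0,0.025,0],
    [0,0,0,0,0,0.05,0],
    [0,0,0,-0.001,0.045,0.05,20],
    [0,0,0,-0.002,0.09,0.05,40],
    [0,0,0,-0.003,0.135,0.05,40]
  ]
}}

```text
time: 12.4
tool_pos: [0.6344, 0.1179, 0.1437]
ee_rot: [3.141, 0.0, -3.125]
wrist_force: [0.1, 0.2, -0.1]
width: 0.0209
finger_force: 0.0
```

{"method": "apply_moves", "body": {
  "commands": [
    [0,0,0,-0.001,0.035,0,40],
    [0,0,0,-0.002,0.052,0,40],
    [0,0,0,-0.002,0.052,0,40],
    [0,0,0,-0.002,0.052,0,40],
    [0,0,0,-0.002,0.052,-0.02,40]
  ]
}}

```text
time: 12.9
tool_pos: [0.6352, 0.166, 0.127]
ee_rot: [3.141, 0.007, -3.127]
wrist_force: [0.2, 0.5, -0.0]
width: 0.0375
finger_force: 0.0
```

```bash
python3 - <<'E'
from h import *
o=get_obs(); print(o["time"],o["tool_pos"],o["ee_rot"],o["width"],o["wrist_force"])
s=snapshot("wrist")
for r in place_of("wrist","tab_a")[:4]: print(round(r["score"],2),np.round(at_z(s,r["pixel"],.085),3))
E
```

```text
12.9 [0.63519669 0.16600768 0.12702684] [ 3.14143203  0.00714756 -3.1271057 ] 0.0375345466295943 [ 0.21975946  0.53543564 -0.00930034]
0.95 [ 0.641 -0.02   0.085]
0.95 [0.632 0.171 0.085]
0.93 [0.635 0.077 0.085]
```

Down to a TCP height of about 0.072, then close.

{"method": "apply_moves", "body": {
  "commands": [
    [0,0,0,-0.001,0,-0.02,40],
    [0,0,0,-0.001,0,-0.04,40],
    [0,0,0,-0.001,0,-0.051,40],
    [0,0,0,-0.001,0,-0.051,40],
    [0,0,0,-0.001,0,-0.051,20]
  ]
}}

```text
time: 13.5
tool_pos: [0.6322, 0.1668, 0.0731]
ee_rot: [3.142, 0.001, -3.126]
wrist_force: [0.1, 1.1, 0.1]
width: 0.033
finger_force: 0.0
```

{"method": "apply_moves", "body": {
  "commands": [
    [0,0,0,0,0,0,0],
    [0,0,0,0,0,0,0],
    [0,0,0,0,0,0,0],
    [0,0,0,0,0,0,0],
    [0,0,0,0,0,0,0]
  ]
}}

```text
time: 14.0
tool_pos: [0.6326, 0.1688, 0.0735]
ee_rot: [3.139, 0.003, -3.124]
wrist_force: [1.5, 4.4, 1.3]
width: 0.0118
finger_force: 30.0
```

```bash
python3 - <<'E'
from h import *
o=get_obs(); p=np.array(o["tool_pos"]); print(o["time"],p,o["width"],o["finger_force"],o["wrist_force"],np.round(o["joint_positions"],2))
h=np.array([.634-.043,0,.052]); d=p-h; d[1]=0; print(d)
for k in range(1,16):
    f=lambda t: np.array([np.cos(t)*d[0]-np.sin(t)*d[2], np.sin(t)*d[0]+np.cos(t)*d[2]])
    s=.9/15; i=(k-1)//5*5
    print(k,round((k-i)*s,3),np.round(f(k*s)-f(i*s),4))
E
```

```text
14.0 [0.63257955 0.1687793  0.07345906] 0.011812290040479664 29.99599725008011 [1.54908877 4.40283226 1.31371327] [ 0.17  0.37  1.29  0.    1.47 -1.41]
[0.04157955 0.         0.02145906]
1 0.06 [-0.0014  0.0025]
2 0.12 [-0.0029  0.0048]
3 0.18 [-0.0045  0.0071]
4 0.24 [-0.0063  0.0093]
5 0.3 [-0.0082  0.0113]
6 0.06 [-0.002   0.0019]
7 0.12 [-0.0042  0.0038]
8 0.18 [-0.0064  0.0054]
9 0.24 [-0.0088  0.007 ]
10 0.3 [-0.0112  0.0084]
11 0.06 [-0.0025  0.0013]
12 0.12 [-0.0051  0.0024]
13 0.18 [-0.0077  0.0033]
14 0.24 [-0.0104  0.0041]
15 0.3 [-0.0132  0.0047]
```

{"method": "apply_moves", "body": {
  "commands": [
    [0,-0.06,0,-0.0014,0,0.0025,0],
    [0,-0.12,0,-0.0029,0,0.0048,0],
    [0,-0.18,0,-0.0045,0,0.0071,0],
    [0,-0.24,0,-0.0063,0,0.0093,0],
    [0,-0.3,0,-0.0082,0,0.0113,0]
  ]
}}

```text
time: 14.5
tool_pos: [0.6245, 0.1687, 0.0852]
ee_rot: [-3.139, 0.305, -3.125]
wrist_force: [1.7, 4.2, 0.9]
width: 0.0118
finger_force: 30.0
```

{"method": "apply_moves", "body": {
  "commands": [
    [0,-0.06,0,-0.002,0,0.0019,0],
    [0,-0.12,0,-0.0042,0,0.0038,0],
    [0,-0.18,0,-0.0064,0,0.0054,0],
    [0,-0.24,0,-0.0088,0,0.007,0],
    [0,-0.3,0,-0.0112,0,0.0084,0]
  ]
}}

```text
time: 15.0
tool_pos: [0.613, 0.1685, 0.0938]
ee_rot: [-3.133, 0.605, -3.122]
wrist_force: [1.8, 2.1, 1.7]
width: 0.0119
finger_force: 30.0
```

{"method": "apply_moves", "body": {
  "commands": [
    [0,-0.06,0,-0.0025,0,0.0013,0],
    [0,-0.12,0,-0.0051,0,0.0024,0],
    [0,-0.18,0,-0.0077,0,0.0033,0],
    [0,-0.24,0,-0.0104,0,0.0041,0],
    [0,-0.3,0,-0.0132,0,0.0047,0]
  ]
}}

```text
time: 15.5
tool_pos: [0.5994, 0.1687, 0.0983]
ee_rot: [-3.123, 0.905, -3.115]
wrist_force: [0.0, -2.3, 1.9]
width: 0.0119
finger_force: 30.0
```

{"method": "apply_moves", "body": {
  "commands": [
    [0,0,0,0,0,0,0],
    [0,0,0,0,0,0,0],
    [0,0,0,0,0,0,0],
    [0,0,0,0,0,0,0],
    [0,0,0,0,0,0,0]
  ]
}}

```text
time: 16.0
tool_pos: [0.5992, 0.1679, 0.0968]
ee_rot: [-3.122, 0.898, -3.117]
wrist_force: [-6.7, 4.2, 2.3]
width: 0.0119
finger_force: 30.0
```

```bash
python3 - <<'E'
from h import *
o=get_obs(); print(o["time"],o["tool_pos"],o["ee_rot"],o["width"],o["finger_force"],o["wrist_force"],np.round(o["joint_positions"],2))
s=snapshot("scene"); save(s,"scene3")
cv2.imwrite("pics/scene3c.png",cv2.resize(s["pixels"][140:360,180:500,::-1],(800,550)))
E
```

```text
16.0 [0.59919523 0.16787173 0.09679816] [-3.12246065  0.8983827  -3.11654873] 0.011928988795314243 30.034399330615997 [-6.73017574  4.21978367  2.33860892] [ 0.32 -0.14  2.1  -0.69  0.4  -0.73]
```

View pics/scene3c.png

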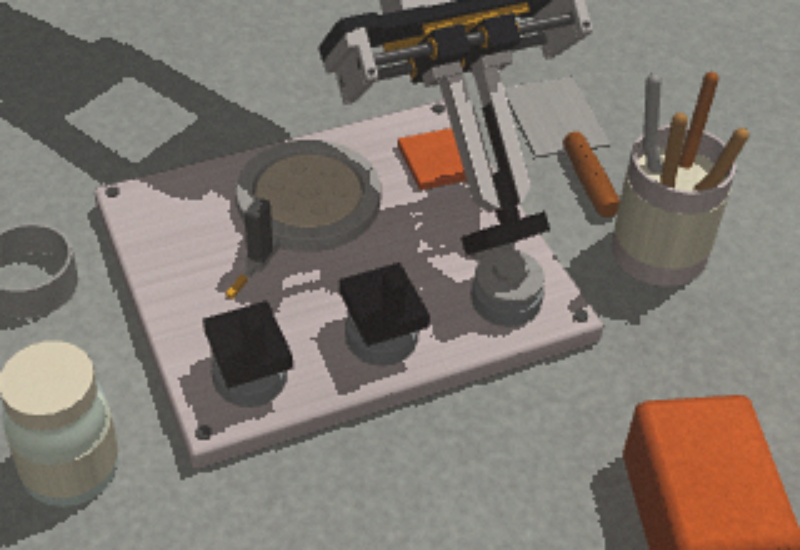

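The crop shows the left cap swung open and held by the fingers at (505,230). The other two caps are shut at (247,345) and (385,303), and the handle at (258,230) is in line with the rib at (237,287). The bystanders in view are where they were.

```bash
python3 -c "
from bench import *
print(close_job())"
```

```text
the job is handed in; nothing more can be done
None
```

The ring is at its mark; I tapped all three bolts from left to right, found the left one loose, and handed in still holding its cap open at about 0.9 rad, with the other two caps shut and nothing around the press visibly moved (the hand-in returned no verdict).

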